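# Open the flip-top cap of a reservoir bottle

### The arm

A 7-joint arm with a two-finger parallel gripper is mounted at the origin on a cart in front of the work surface, level with it; the furniture and walls round the work are solid. World frame = base frame: x ahead of the robot, y to its left, z up, the work surface at z = 0. Lengths are in m, angles in degrees, forces in N, time in s.
With the tool pointing down it reaches from about 0.425 to 0.875 m from the base axis. Payload 4.7 kg.
Tool frame: the origin (TCP) lies between the finger pads; the fingertips stand 8 mm ahead of it and the grasp point (between the pads) lies 11 mm behind it (env.tip_extent is the distance from the TCP to the fingertips, in m); z points along the fingers, y is the line along which they close (so a half turn about z gives the same grasp; the last joint's range is limited). The gripper opens to 87 mm and grips with 3 to 60 N. Pads are 19 mm wide; open, the fingers measure 117 mm over their backs; the gripper's body (75 mm by 190 mm) begins 51 mm behind the grasp point.
Start: joints at [-74.307, 18.392, -4.016, 83.108, 1.295, 78.541, -3.26], TCP at [0.167, 0.628, 0.231] pointing down, gripper open.
Joint ranges: [-163.93, 163.93], [-17.29, 119.83], [-79.2, 71.16], [3.27, 140.29], [-89.18, 269.18], [5.43, 117.66], [-154.24, 154.24]. Speed limits (degrees/s): [147.25, 147.25, 180, 180, 180, 180, 180].

### API

Orientations are given as [roll, pitch, yaw] about the fixed x, y, z axes, in that order (R = Rz(yaw) Ry(pitch) Rx(roll)).
In Python, from cell import sensors, vision, workorder, env gives the robot as it stands.
- The arm moves only by the tool drive_tool, never from a script. Its argument "moves" is a list of rows, each an object of numbers: "x", "y", "z": the shift along the tool's x, y, z in mm; "rx", "ry", "rz": the turn, a rotation vector about the tool's x, y, z in rad; "fingers": the closure, from -1 (fully open) to 1 (shut). In form: [{"x": .., "y": .., "z": .., "rx": .., "ry": .., "rz": .., "fingers": ..}, ...]. A call has 1 to 20 rows; each row is the pose to reach, as a shift and turn from the pose commanded when the call began, along the tool's axes at that moment; what a row does not reach only later rows make up. A row lasts 1/8 s, in which the tool goes at most 62.5 mm and 10.7 degrees, less where a joint would pass 70% of its speed; a pose out of reach is approached as far as the arm can. A call with a gripper value outside its range is refused whole. The fingers move at their own pace and stop on an object; "force" is the grip in N (left out, the last holds). Time passes only in rows, so rows that repeat a pose let the fingers close. It gives the time, the measured TCP pose, the force, the opening and the grip force at its end, in the units of the state.
- sensors.get_obs(): the state, without advancing time (a new reading comes with each control period).
- vision.read_camera(name): name is "scene" or "top"; returns a dict with "image" (400x640x3 uint8, red, green, blue), "fx", "fy", "cx", "cy" (pixels), "R" (3x3) and "t" (3): a world point X has camera coordinates R X + t. Camera axes: x right, y down, z forward; pixel columns grow to the right and rows downward; lengths in m; the calibration is good to about 2 mm. A picture is of the moment at which its call begins. There is no depth.
- workorder.sign_off(): hands the job in; it is judged then, once.
The state is a dict: "time_s": time; "qpos": joint angles; "joint_velocities": joint speeds; "effort": joint torques, N m; "tool_pos": TCP position; "tool_rot": TCP orientation; "force": force on the tool from outside, world axes, zero at the start; "wrist_torque": the same for the moment, N m; "grip_width": finger opening in m; "grasp_force": force on a finger pad.
Only numpy, scipy, OpenCV 4.12 (cv2) and the standard library are available. Lean on these libraries where they do the work, as an engineer would, in place of code of your own. Each camera call takes 0.05 s, during which the arm holds its last target. There are 200 camera calls.

### The job

Open the white bottle clamped in the grey holder: lift the orange flip-top tab up until it stands about upright or further back, then unscrew the blue cap beneath it counter-clockwise, only until you feel it come up against its stop, without wringing the neck round in the bottle or squeezing the cap hard. Lift the cap off, carry it with the tab still up and set it down gently, upright, inside the clear petri dish, let go and leave everything else where it is.

Things in the scene. Friction and masses are not known exactly. Their poses are not given: they have to be found in the camera images.
- bottle: Holder and bottle, one rigid fixed thing: grey base plate 105x105x12 mm, white bottle 70 mm across with a dark clamp band, shoulder 100 mm high. Origin under the centre of the base plate, z along the bottle's axis. Two grey latch posts stand 8 mm up from the shoulder, 21 to 29 mm from the axis towards -x. Its orientation does not tell where the cap's stop lies.
- cap: Blue screw cap, loose, 38 mm across, 24 mm high, about 60 g with its tab. Origin at the centre of its underside, z up; at first about 109 mm above the worktop. The free end of the tab points to -x, its hinge line runs along y: tab up, grip the cap across its y, from above, each finger in the 28 mm wide place between two grip wings (4 mm thick, 18 mm high, out to 23 mm in y).
- cap_top (a point): Centre of the cap's top face, axes as the cap's. Tab up, the cap turns counter-clockwise from above (positive about z) against a drag of 0.1 to 0.3 N m, a sprung seal pushing it up with 14 N. After 0.75 to 1.5 rad (varies, not visible) it meets a firm stop; there, and up to 0.2 rad before, it lifts straight off; earlier it is held down. Over 80 N squeeze (both fingers added) crushes it.
- tab_hinge (a point): Centre of the tab's hinge line, on the cap 14 mm from its axis towards the cap's +x and 27 mm above its underside. Axes as the cap's. While turning the cap keep the fingertips 4 mm or more above the cap's underside so that they clear the latch posts; the raised tab stands up to 50 mm above the hinge.
- tab_lip (a point): On the tab, 45 mm from the hinge line. The tab is an orange plate 16 mm wide, 4.5 mm thick, reaching 49 mm from the hinge and 16 mm past the cap's side. Pinch its end by the side edges (along the cap's y) or push it up from beneath. A tongue 8 mm wide hangs 29 mm down, 36 to 39 mm from the hinge, between the latch posts: it locks the cap while the tab is down. x runs to the hinge, z up.
- tab (a joint): Opening angle of the tab in rad: 0 shut, flat on the cap; 1.57 upright; 2.2 at most. Stiff hinge (0.06 N m): it stays where it is left.
- neck (a joint): How far the bottle's neck is wrung round in its rubber mount, rad, positive counter-clockwise from above; 0 unloaded. It gives 0.1 rad for every 0.4 N m and springs back. Beyond 0.1 rad either way (0.4 N m) it counts as damaged.
- dish: Clear petri dish, loose, open upwards, 90 mm in diameter, 13 mm high, floor about 2 mm thick, on the worktop. Origin at the centre of its underside.
- dropper: Bystander: small white dropper bottle with black top, 33 mm in diameter, 78 mm high. Origin at the centre of its underside.
- beaker: Bystander: small glass beaker, 56x50x58 mm. Origin at the centre of its underside.
- tape: Bystander: roll of beige label tape lying flat, 62 mm in diameter, 18 mm high. Origin at the centre of its underside.
- pen: Bystander: white marker with a blue cap lying on the worktop, 136x12x12 mm. Origin at the middle of its underside.
There are look-alikes about, which are no part of the job. What is shaped like the dish but black is not meant.

How it is judged:
By the outcome, as a careful person would: the job done as asked, in the order asked, and still so for the second after the job is handed in, with the robot touching nothing.
It also fails if it takes over 72 s, if anything falls off the work surface, if the arm or the gripper's body presses on something with over 40 N, if the wrist force passes 120 N, or if a joint passes its speed limit or range.

## Working session

There is one attempt and no reset: what is moved stays moved. The work goes in short steps, Python scripts to look and compute and a tool call to move; the robot and the scene stay as the last step left them, time stands still between calls to the robot, and variables do not carry over. Pictures are saved under pics/ and viewed, at most 10 in all, crops included, and the job is handed in when it is done.

Besides the shell and the picture viewer there is one more tool, called after ">>>" as a command line: name --argument value ..., lists and objects as JSON in quotes. drive_tool: Moves the arm, as the interface text tells. Its arguments: {"type":"object","properties":{"moves":{"type":"array"},"force":{"type":"number"}},"required":["moves"]}

```bash
mkdir -p pics; ls; python3 - <<'E'
from cell import sensors, vision, env
import cv2, numpy as np, pickle
o=sensors.get_obs(); print({k:np.round(v,3) for k,v in o.items()}); print(env.tip_extent)
for n in("scene","top"):
    c=vision.read_camera(n); pickle.dump(c,open(f"{n}0.pkl","wb"))
    cv2.imwrite(f"pics/{n}0.png",c["image"][:,:,::-1]); print(n,c["fx"],c["cx"],c["cy"],np.round(c["R"],3).tolist(),np.round(c["t"],3), np.round(-c["R"].T@c["t"],3))
E
```

```text
pics
{'time_s': np.float64(0.0), 'qpos': array([-74.309,  18.439,  -4.015,  83.176,   1.294,  78.542,  -3.26 ]), 'joint_velocities': array([-0.002, -0.031,  0.009, -0.075,  0.018,  0.007,  0.049]), 'effort': array([ 0.0000e+00, -4.9128e+01, -4.0400e-01, -3.1254e+01, -6.4000e-02,
        4.3000e-02,  0.0000e+00]), 'tool_pos': array([0.167, 0.628, 0.229]), 'tool_rot': array([-1.79888e+02,  6.00000e-03,  1.65118e+02]), 'force': array([-0.362, -0.297, -0.556]), 'wrist_torque': array([-0.057,  0.01 , -0.012]), 'grasp_force': np.float64(0.0), 'grip_width': np.float64(0.087)}
0.008
scene 387.30999500692604 320.2883388557422 200.92168813327223 [[0.456, -0.89, -0.01], [-0.43, -0.21, -0.878], [0.78, 0.405, -0.478]] [-0.319  0.309  0.471] [-0.089 -0.409  0.493]
top 395.93547519651264 315.1302746648264 198.59179190177355 [[-0.026, -0.999, -0.029], [-0.99, 0.03, -0.138], [0.139, 0.025, -0.99]] [-0.035  0.591  0.871] [ 0.463 -0.075  0.943]
```

View pics/scene0.png

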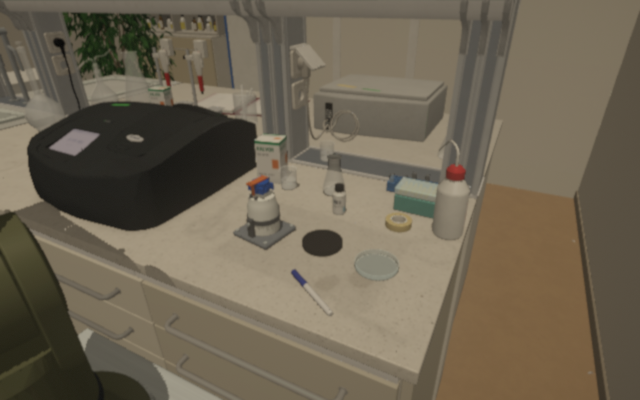

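View pics/top0.png

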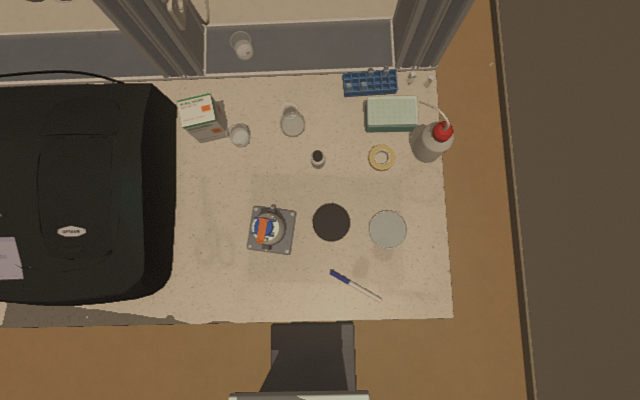

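The scene view shows the bottle at (263,215) with its orange tab at (260,184), the clear dish at (376,265) and the black look-alike at (322,243). In the top view the cap is at (265,228), the clear dish at (388,229) and the black one at (331,222). 

Possible mix-ups in the top view are:
- **Dish:** clear dish (388,229), black dish (331,222) and glass beaker (292,122).
- **Cap:** blue cap with orange tab (265,228), red wash-bottle top (442,130) and blue rack (370,83).

I choose (265,228) and (388,229), and I'll check both in one crop.

```bash
cat > h.py <<'E'
import cv2, numpy as np, pickle
def load(n,i=0): return pickle.load(open(f"{n}{i}.pkl","rb"))
def ray(c,u,v):
    d=c["R"].T@np.array([(u-c["cx"])/c["fx"],(v-c["cy"])/c["fy"],1.]); return -c["R"].T@c["t"], d/np.linalg.norm(d)
def plane(c,u,v,z):
    o,d=ray(c,u,v); return o+d*(z-o[2])/d[2]
def two(a,pa,b,pb):
    o1,d1=ray(a,*pa);o2,d2=ray(b,*pb)
    s=np.linalg.lstsq(np.c_[d1,-d2],o2-o1,rcond=None)[0]
    p,q=o1+s[0]*d1,o2+s[1]*d2; return (p+q)/2,np.linalg.norm(p-q)
def proj(c,X):
    p=c["R"]@np.asarray(X)+c["t"]; return np.array([c["fx"]*p[0]/p[2]+c["cx"],c["fy"]*p[1]/p[2]+c["cy"]])
def crop(c,x0,y0,x1,y1,k): return cv2.resize(c["image"][y0:y1,x0:x1,::-1],None,fx=k,fy=k,interpolation=cv2.INTER_CUBIC)
E
python3 - <<'E'
from h import *
s,t=load("scene"),load("top")
a=crop(t,240,198,305,258,6); b=crop(s,230,170,300,250,5); 
d=crop(t,360,200,420,260,6)
H=400
im=np.zeros((760,800,3),np.uint8)[:600]
im=np.zeros((400,800,3),np.uint8)
im[:360,:390]=a; im[:400,400:750]=b
cv2.imwrite("pics/crop0.png",im)
for n,c in(("scene",s),("top",t)):
    hsv=cv2.cvtColor(c["image"],cv2.COLOR_RGB2HSV)
    x0,y0,x1,y1=(235,170,295,215) if n=="scene" else (245,205,295,255)
    for nm,lo,hi in(("or",(3,140,90),(18,255,255)),("bl",(105,120,40),(130,255,255))):
        m=cv2.inRange(hsv,lo,hi); k=np.zeros_like(m);k[y0:y1,x0:x1]=m[y0:y1,x0:x1]
        P=cv2.findNonZero(k); r=cv2.minAreaRect(P); print(n,nm,len(P),P[:,0].mean(0).round(2),r,cv2.boxPoints(r).round(1).tolist())
E
```

```text
scene or 89 [255.39 182.35] ((254.7400360107422, 182.18002319335938), (11.400001525878906, 21.000001907348633), 36.869895935058594) [[243.89999389648438, 187.1999969482422], [256.5, 170.39999389648438], [265.6000061035156, 177.1999969482422], [253.0, 194.0]]
scene bl 79 [262.01 185.92] ((262.9000244140625, 186.29998779296875), (8.497057914733887, 12.969194412231445), 63.43495178222656) [[255.1999969482422, 185.39999389648438], [266.79998779296875, 179.60000610351562], [270.6000061035156, 187.1999969482422], [259.0, 193.0]]
top or 184 [261.43 230.28] ((261.2308044433594, 230.34616088867188), (9.21745777130127, 24.906749725341797), 11.309932708740234) [[254.3000030517578, 241.6999969482422], [259.20001220703125, 217.1999969482422], [268.20001220703125, 219.0], [263.29998779296875, 243.5]]
top bl 89 [264.46 226.93] ((263.0000305175781, 226.50001525878906), (19.40602684020996, 16.625463485717773), 10.007980346679688) [[252.0, 233.0], [254.89999389648438, 216.60000610351562], [274.0, 220.0], [271.1000061035156, 236.39999389648438]]
```

View pics/crop0.png

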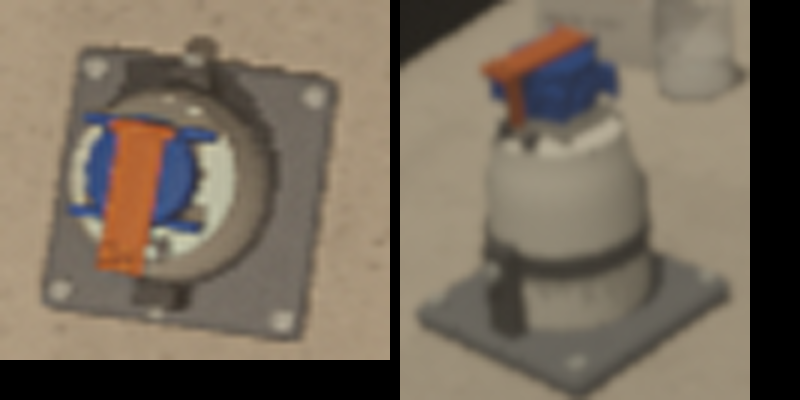

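The crop confirms it: one blue cap with four grip wings, and the orange tab running from its hinge at about (264,219) to its free end at about (260,243) in the top view, pointing towards the robot.

```bash
python3 - <<'E'
from h import *
s,t=load("scene"),load("top")
q=[(240+u/6,198+v/6) for u,v in((80,48),(335,78),(300,338),(42,305))]
B=np.array([plane(t,u,v,.012) for u,v in q]); print("plate",B.round(4).tolist(),B.mean(0).round(4),[np.linalg.norm(B[i]-B[i-1]).round(4) for i in range(4)])
e=B[0]-B[3]; print("yaw plate",np.degrees(np.arctan2(e[1],e[0])), np.degrees(np.arctan2(*(B[1]-B[2])[[1,0]])))
# tab rect from mask
L=[(254.3,241.7),(259.2,217.2),(268.2,219.0),(263.3,243.5)]
P=np.array([plane(t,u,v,.138) for u,v in L]);print("tab",P.round(4).tolist())
h=(P[1]+P[2])/2; l=(P[0]+P[3])/2; d=h-l; print("hinge",h,"lip",l,np.linalg.norm(d),"yaw",np.degrees(np.arctan2(d[1],d[0])))
# subpixel yaw by line fit of orange pixels
hsv=cv2.cvtColor(t["image"],cv2.COLOR_RGB2HSV); m=cv2.inRange(hsv,(3,140,90),(18,255,255)); k=np.zeros_like(m);k[205:255,245:295]=m[205:255,245:295]
Q=cv2.findNonZero(k)[:,0].astype(float); W=np.array([plane(t,u,v,.138)[:2] for u,v in Q]); 
vx,vy,x0,y0=cv2.fitLine(W.astype(np.float32),cv2.DIST_L2,0,.01,.01).ravel(); print("fit",np.degrees(np.arctan2(vy,vx)),x0,y0)
u=np.array([vx,vy])*np.sign(vx); a=(W-[x0,y0])@u; b=(W-[x0,y0])@[-u[1],u[0]]; print("ends",[x0,y0]+u*a.max(),[x0,y0]+u*a.min(),a.max()-a.min(),b.min(),b.max())
# scene check: height of free end & hinge end
print(two(t,proj(t,np.r_[l[:2],.138]),s,(247,190)))
for X in ((*l[:2],.138),(*h[:2],.138)): print(proj(s,X))
# dish
for n,c,(x0,y0,x1,y1) in(("top",t,(362,202,415,256)),("scene",s,(348,247,405,283))):
    g=cv2.Canny(c["image"][y0:y1,x0:x1],40,110); P=cv2.findNonZero(g)[:,0]+[x0,y0]
    hu=cv2.convexHull(P.astype(np.int32)); el=cv2.fitEllipse(hu); print(n,el, plane(c,*el[0],.013 if n=="top" else .010))
    for dx in (-el[1][0]/2,el[1][0]/2): print(plane(c,el[0][0]+dx,el[0][1],.013))
E
```

```text
plate [[0.5807, 0.0964, 0.012], [0.5658, -0.0046, 0.012], [0.4646, 0.011, 0.012], [0.4799, 0.1117, 0.012]] [0.5227 0.0536 0.012 ] [np.float64(0.1019), np.float64(0.1021), np.float64(0.1024), np.float64(0.102)]
yaw plate -8.653334525539345 -8.73948663970056
tab [[0.4917, 0.0715, 0.138], [0.5413, 0.0612, 0.138], [0.5371, 0.0428, 0.138], [0.4876, 0.0532, 0.138]]
hinge [0.53922548 0.05201408 0.138     ] lip [0.48963498 0.06238273 0.138     ] 0.050662879900983414 yaw -11.809584914215359
fit -9.413672 0.5144912 0.05682967
ends [0.53934817 0.05270853] [0.48922458 0.06101872] 0.05080780877787358 -0.01006547387628421 0.008894111778565713
(array([0.48984608, 0.06522468, 0.12351318]), np.float64(0.0008994279262070938))
[247.56375324 184.14983494]
[265.09897472 176.07756482]
top ((386.8851318359375, 228.94650268554688), (40.41278839111328, 41.4234733581543), 4.660315990447998) [ 0.51741487 -0.21670532  0.013     ]
[ 0.51871121 -0.16971929  0.013     ]
[ 0.51612237 -0.26355227  0.013     ]
scene ((376.07855224609375, 265.2164001464844), (32.980621337890625, 46.53754425048828), 96.33660125732422) [ 0.50970554 -0.22219945  0.01      ]
[ 0.49149025 -0.19409129  0.013     ]
[ 0.52047261 -0.25258716  0.013     ]
```

```bash
cat >> h.py <<'E'
from scipy.spatial.transform import Rotation as Ro
def togo(X,o=None):  # mm shift in tool axes from measured pose to world X
    if o is None:
        from cell import sensors; o=sensors.get_obs()
    return (Ro.from_euler("xyz",o["tool_rot"],degrees=True).inv().apply(np.asarray(X)-o["tool_pos"])*1000).round(1)
E
python3 - <<'E'
from h import *
s,t=load("scene"),load("top")
print(two(t,(71,231),s,(135,138)),two(t,(8,258),s,(75,142)))
print(plane(t,176,90,.1),plane(t,176,200,.1),plane(t,145,298,.1),plane(t,20,300,.1))
print(togo((.167,.628,.42)),togo((.35,.35,.42)),togo((.44,.07,.42)),togo((.4924,.0584,.2)))
E
```

```text
(array([0.5215456 , 0.42769835, 0.17419866]), np.float64(0.001311641405548569)) (array([0.4657823 , 0.5727568 , 0.15677374]), np.float64(0.016679266151446156))
[0.83875768 0.25467956 0.1       ] [0.58764276 0.24882453 0.1       ] [0.3814269  0.30983019 0.1       ] [0.38335686 0.5780669  0.1       ]
[-1.000e-01 -0.000e+00 -1.904e+02] [-248.3 -221.7 -190. ] [-407.2 -469.2 -189.6] [-460.8 -466.6   30.4]
```

>>> drive_tool --moves '[{"z": -60}, {"z": -120, "rz": 0.15}, {"x": -30, "y": -25, "z": -140, "rz": 0.3}, {"x": -70, "y": -62, "z": -140, "rz": 0.45}, {"x": -105, "y": -95, "z": -140, "rz": 0.6}, {"x": -140, "y": -125, "z": -140, "rz": 0.77}, {"x": -175, "y": -157, "z": -140, "rz": 0.94}, {"x": -212, "y": -190, "z": -140, "rz": 1.11}, {"x": -248, "y": -222, "z": -140, "rz": 1.28}, {"x": -275, "y": -265, "z": -140, "rz": 1.46}, {"x": -302, "y": -306, "z": -140, "rz": 1.64}, {"x": -328, "y": -347, "z": -130, "rz": 1.82}, {"x": -354, "y": -388, "z": -110, "rz": 2.0}, {"x": -380, "y": -429, "z": -90, "rz": 2.18}, {"x": -407, "y": -469, "z": -70, "rz": 2.36}, {"x": -407, "y": -469, "z": -70, "rz": 2.54}, {"x": -407, "y": -469, "z": -70, "rz": 2.72}, {"x": -407, "y": -469, "z": -70, "rz": 2.9}, {"x": -407, "y": -469, "z": -70, "rz": 3.04}, {"x": -407, "y": -469, "z": -70, "rz": 3.04}]'

```text
invalid input at $.moves[0]: expected keys x, y, z, rx, ry, rz, fingers
```

```bash
python3 - <<'E'
from h import *
from cell import sensors
o=sensors.get_obs(); print({k:np.round(o[k],3) for k in("time_s","qpos","tool_pos","tool_rot","force","wrist_torque")})
print(togo((.4924,.0584,.2)),togo((.4924,.0584,.134)))
E
```

```text
{'time_s': np.float64(0.1), 'qpos': array([-74.307,  18.434,  -4.018,  83.169,   1.296,  78.54 ,  -3.261]), 'tool_pos': array([0.167, 0.628, 0.23 ]), 'tool_rot': array([-1.79902e+02,  6.00000e-03,  1.65119e+02]), 'force': array([ 0.55 , -0.679, -0.211]), 'wrist_torque': array([ 0.006,  0.009, -0.006])}
[-460.8 -466.6   30.4] [-460.8 -466.5   96.4]
```

>>> drive_tool --moves '[{"x": 0, "y": 0, "z": -60, "rx": 0, "ry": 0, "rz": 0, "fingers": 0}, {"x": 0, "y": 0, "z": -120, "rx": 0, "ry": 0, "rz": 0.15, "fingers": 0}, {"x": -30, "y": -25, "z": -140, "rx": 0, "ry": 0, "rz": 0.3, "fingers": 0}, {"x": -70, "y": -62, "z": -140, "rx": 0, "ry": 0, "rz": 0.45, "fingers": 0}, {"x": -105, "y": -95, "z": -140, "rx": 0, "ry": 0, "rz": 0.6, "fingers": 0}, {"x": -140, "y": -125, "z": -140, "rx": 0, "ry": 0, "rz": 0.77, "fingers": 0}, {"x": -175, "y": -157, "z": -140, "rx": 0, "ry": 0, "rz": 0.94, "fingers": 0}, {"x": -212, "y": -190, "z": -140, "rx": 0, "ry": 0, "rz": 1.11, "fingers": 0}, {"x": -248, "y": -222, "z": -140, "rx": 0, "ry": 0, "rz": 1.28, "fingers": 0}, {"x": -275, "y": -265, "z": -140, "rx": 0, "ry": 0, "rz": 1.46, "fingers": 0}, {"x": -302, "y": -306, "z": -140, "rx": 0, "ry": 0, "rz": 1.64, "fingers": 0}, {"x": -328, "y": -347, "z": -130, "rx": 0, "ry": 0, "rz": 1.82, "fingers": 0}, {"x": -354, "y": -388, "z": -110, "rx": 0, "ry": 0, "rz": 2.0, "fingers": 0}, {"x": -380, "y": -429, "z": -90, "rx": 0, "ry": 0, "rz": 2.18, "fingers": 0}, {"x": -407, "y": -469, "z": -70, "rx": 0, "ry": 0, "rz": 2.36, "fingers": 0}, {"x": -407, "y": -469, "z": -70, "rx": 0, "ry": 0, "rz": 2.54, "fingers": 0}, {"x": -407, "y": -469, "z": -70, "rx": 0, "ry": 0, "rz": 2.72, "fingers": 0}, {"x": -407, "y": -469, "z": -70, "rx": 0, "ry": 0, "rz": 2.9, "fingers": 0}, {"x": -407, "y": -469, "z": -70, "rx": 0, "ry": 0, "rz": 3.04, "fingers": 0}, {"x": -407, "y": -469, "z": -70, "rx": 0, "ry": 0, "rz": 3.04, "fingers": 0}]'

```text
time_s: 2.6
tool_pos: [0.4396, 0.0702, 0.3002]
tool_rot: [180.0, 0.0, -9.0]
force: [-0.4, 0.6, 0.2]
grip_width: 0.0435
grasp_force: 0.0
```

```bash
cat > st.py <<'E'
from h import *
from cell import sensors
o=sensors.get_obs(); print({k:np.round(o[k],3).tolist() for k in("time_s","qpos","tool_pos","tool_rot","force","wrist_torque","grip_width","grasp_force")})
E
python3 - <<'E'
from st import *
print(togo((.4924,.0584,.2)),togo((.4924,.0584,.134)))
E
```

```text
{'time_s': 2.6, 'qpos': [-39.059, -9.999, 23.371, 104.633, 3.968, 84.606, -115.369], 'tool_pos': [0.44, 0.07, 0.3], 'tool_rot': [179.985, 0.029, -8.987], 'force': [-0.419, 0.592, 0.182], 'wrist_torque': [-0.05, 0.171, -0.017], 'grip_width': 0.044, 'grasp_force': 0.0}
[ 54.    3.4 100.2] [ 54.    3.4 166.2]
```

>>> drive_tool --moves '[{"x": 26, "y": 2, "z": 50, "rx": 0, "ry": 0, "rz": 0, "fingers": 0}, {"x": 53, "y": 3, "z": 100, "rx": 0, "ry": 0, "rz": 0, "fingers": 0}, {"x": 53, "y": 3, "z": 130, "rx": 0, "ry": 0, "rz": 0, "fingers": 0}, {"x": 53, "y": 3, "z": 145, "rx": 0, "ry": 0, "rz": 0, "fingers": 0}, {"x": 53, "y": 3, "z": 145, "rx": 0, "ry": 0, "rz": 0, "fingers": 0}]'

```text
time_s: 3.22
tool_pos: [0.4912, 0.0592, 0.1551]
tool_rot: [180.0, 0.1, -9.0]
force: [0.4, 0.5, 0.1]
grip_width: 0.0431
grasp_force: 0.0
```

```bash
python3 - <<'E'
from st import *
from cell import vision
im=np.zeros((400,800,3),np.uint8)
c=vision.read_camera("scene"); pickle.dump(c,open("scene1.pkl","wb")); im[:400,:400]=crop(c,225,140,305,220,5)
c=vision.read_camera("top"); pickle.dump(c,open("top1.pkl","wb")); im[:400,400:]=crop(c,225,180,305,260,5)
cv2.imwrite("pics/p1.png",im)
E
```

```text
{'time_s': 3.225, 'qpos': [-37.253, 2.157, 28.078, 111.205, -1.094, 66.976, -107.742], 'tool_pos': [0.491, 0.059, 0.155], 'tool_rot': [179.968, 0.073, -8.981], 'force': [0.427, 0.493, 0.093], 'wrist_torque': [0.019, 0.156, 0.013], 'grip_width': 0.043, 'grasp_force': 0.0}
```

View pics/p1.png

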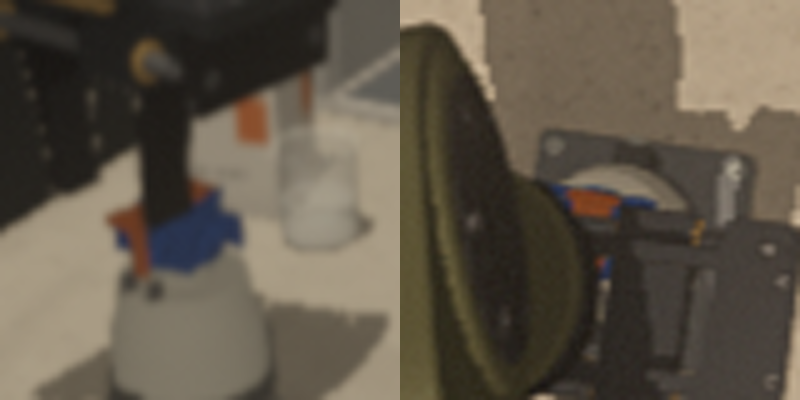

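The scene half shows the near finger (crop 165,220) beside the tab and the tongue between the latch posts. The top half shows the hinge clear at crop (590,205). Next I'll descend and pinch.

>>> drive_tool --force 10 --moves '[{"x": 0, "y": 0, "z": 12, "rx": 0, "ry": 0, "rz": 0, "fingers": 0}, {"x": 0, "y": 0, "z": 21, "rx": 0, "ry": 0, "rz": 0, "fingers": 0}, {"x": 0, "y": 0, "z": 21, "rx": 0, "ry": 0, "rz": 0, "fingers": 1}, {"x": 0, "y": 0, "z": 21, "rx": 0, "ry": 0, "rz": 0, "fingers": 1}, {"x": 0, "y": 0, "z": 21, "rx": 0, "ry": 0, "rz": 0, "fingers": 1}, {"x": 0, "y": 0, "z": 21, "rx": 0, "ry": 0, "rz": 0, "fingers": 1}]'

```text
time_s: 4.08
tool_pos: [0.4919, 0.0601, 0.1349]
tool_rot: [-179.9, -0.0, -9.0]
force: [-0.3, 1.7, -0.1]
grip_width: 0.0159
grasp_force: 10.0
```

>>> drive_tool --moves '[{"x": 0.3, "y": 0, "z": -5.4, "rx": 0, "ry": 0, "rz": 0, "fingers": 1}, {"x": 1.3, "y": 0, "z": -10.7, "rx": 0, "ry": 0, "rz": 0, "fingers": 1}, {"x": 2.9, "y": 0, "z": -15.9, "rx": 0, "ry": 0, "rz": 0, "fingers": 1}, {"x": 5.1, "y": 0, "z": -20.8, "rx": 0, "ry": 0, "rz": 0, "fingers": 1}, {"x": 7.9, "y": 0, "z": -25.4, "rx": 0, "ry": 0, "rz": 0, "fingers": 1}, {"x": 11.2, "y": 0, "z": -29.7, "rx": 0, "ry": 0, "rz": 0, "fingers": 1}, {"x": 15, "y": 0, "z": -33.5, "rx": 0, "ry": 0, "rz": 0, "fingers": 1}, {"x": 19.2, "y": 0, "z": -36.9, "rx": 0, "ry": 0, "rz": 0, "fingers": 1}]'

```text
time_s: 5.08
tool_pos: [0.5105, 0.0564, 0.1716]
tool_rot: [-180.0, 0.1, -9.1]
force: [-1.4, 4.8, -2.6]
grip_width: 0.0154
grasp_force: 10.0
```

```bash
python3 - <<'E'
from st import *
E
```

```text
{'time_s': 5.075, 'qpos': [-36.625, 3.827, 28.662, 107.698, -2.005, 69.009, -106.346], 'tool_pos': [0.51, 0.056, 0.172], 'tool_rot': [-179.981, 0.063, -9.05], 'force': [-1.436, 4.786, -2.609], 'wrist_torque': [1.048, 0.569, 0.021], 'grip_width': 0.015, 'grasp_force': 9.992}
```

>>> drive_tool --moves '[{"x": 4.6, "y": -0.5, "z": -2.8, "rx": 0, "ry": 0, "rz": 0, "fingers": 1}, {"x": 9.5, "y": -1, "z": -5.0, "rx": 0, "ry": 0, "rz": 0, "fingers": 1}, {"x": 14.6, "y": -1, "z": -6.7, "rx": 0, "ry": 0, "rz": 0, "fingers": 1}, {"x": 19.9, "y": -1, "z": -7.7, "rx": 0, "ry": 0, "rz": 0, "fingers": 1}, {"x": 25.3, "y": -1, "z": -8.1, "rx": 0, "ry": 0, "rz": 0, "fingers": 1}, {"x": 30.7, "y": -1, "z": -7.8, "rx": 0, "ry": 0, "rz": 0, "fingers": 1}, {"x": 36, "y": -1, "z": -6.9, "rx": 0, "ry": 0, "rz": 0, "fingers": 1}, {"x": 41.2, "y": -1, "z": -5.4, "rx": 0, "ry": 0, "rz": 0, "fingers": 1}, {"x": 46.2, "y": -1, "z": -3.2, "rx": 0, "ry": 0, "rz": 0, "fingers": 1}, {"x": 49.3, "y": -1, "z": -1.5, "rx": 0, "ry": 0, "rz": 0, "fingers": 1}]'

```text
time_s: 6.32
tool_pos: [0.5603, 0.0488, 0.1731]
tool_rot: [180.0, -0.1, -9.1]
force: [-2.0, 0.2, 3.6]
grip_width: 0.0153
grasp_force: 10.0
```

```bash
python3 - <<'E'
from st import *
E
```

```text
{'time_s': 6.325, 'qpos': [-34.319, 10.323, 29.807, 101.268, -5.419, 69.776, -102.126], 'tool_pos': [0.56, 0.049, 0.173], 'tool_rot': [179.988, -0.062, -9.086], 'force': [-2.011, 0.201, 3.553], 'wrist_torque': [0.005, 0.547, 0.008], 'grip_width': 0.015, 'grasp_force': 9.994}
```

>>> drive_tool --moves '[{"x": 0, "y": 0, "z": 0, "rx": 0, "ry": 0, "rz": 0, "fingers": -0.3}, {"x": 0, "y": 0, "z": 0, "rx": 0, "ry": 0, "rz": 0, "fingers": -0.3}, {"x": 0, "y": 0, "z": -25, "rx": 0, "ry": 0, "rz": 0, "fingers": -0.3}, {"x": -10, "y": 0, "z": -50, "rx": 0, "ry": 0, "rz": 0, "fingers": -0.3}, {"x": -52, "y": 0, "z": -70, "rx": 0, "ry": 0, "rz": 0, "fingers": -0.3}, {"x": -52, "y": 0, "z": -70, "rx": 0, "ry": 0, "rz": 0, "fingers": -0.3}]'

```text
time_s: 7.08
tool_pos: [0.5075, 0.0583, 0.2447]
tool_rot: [-179.8, -0.1, -9.0]
force: [0.3, -1.0, -0.3]
grip_width: 0.0557
grasp_force: 0.0
```

```bash
python3 - <<'E'
from st import *
from cell import vision
im=np.zeros((400,800,3),np.uint8)
c=vision.read_camera("scene"); pickle.dump(c,open("scene2.pkl","wb")); im[:400,:400]=crop(c,225,140,305,220,5)
c=vision.read_camera("top"); pickle.dump(c,open("top2.pkl","wb")); im[:400,400:]=crop(c,225,180,305,260,5)
cv2.imwrite("pics/p2.png",im)
h=np.array([.5365,.0514,.136]); u=np.array([.988,-.156,0])
for th in(1.57,1.9,2.15): print(th,proj(load("scene",2),h+.049*(-np.cos(th)*u+np.sin(th)*np.array([0,0,1]))))
print(proj(load("scene",2),h))
print(togo((.523,.0545,.2)),togo((.523,.0545,.125)))
E
```

```text
{'time_s': 7.075, 'qpos': [-37.79, 0.125, 28.611, 102.486, -0.196, 77.218, -108.094], 'tool_pos': [0.507, 0.058, 0.245], 'tool_rot': [-179.818, -0.136, -8.958], 'force': [0.279, -0.989, -0.342], 'wrist_torque': [-0.028, 0.134, 0.044], 'grip_width': 0.056, 'grasp_force': 0.0}
1.57 [262.85864113 156.47401688]
1.9 [268.07845253 155.32403219]
2.15 [271.71139985 156.06938768]
[264.69680659 177.43730627]
[14.9  0.8 43.1] [ 14.8   0.8 118.1]
```

View pics/p2.png

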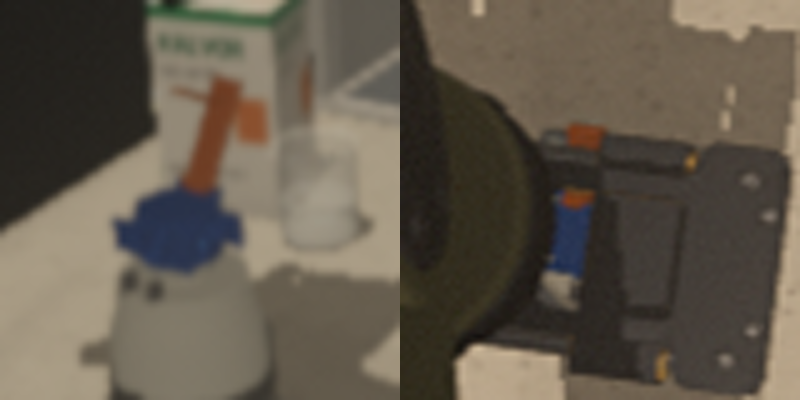

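The scene half shows the tab up, its tip at pixel (270.6,156.4), which matches an opening of about 2.1 rad. The blue cap is clear below it. Next I'll go down over the cap with the fingers wide.

>>> drive_tool --force 18 --moves '[{"x": 15, "y": 1, "z": 20, "rx": 0, "ry": 0, "rz": 0, "fingers": -0.3}, {"x": 15, "y": 1, "z": 50, "rx": 0, "ry": 0, "rz": 0, "fingers": -0.3}, {"x": 15, "y": 1, "z": 80, "rx": 0, "ry": 0, "rz": 0, "fingers": -0.3}, {"x": 15, "y": 1, "z": 105, "rx": 0, "ry": 0, "rz": 0, "fingers": -0.3}, {"x": 15, "y": 1, "z": 119, "rx": 0, "ry": 0, "rz": 0, "fingers": -0.3}, {"x": 15, "y": 1, "z": 119, "rx": 0, "ry": 0, "rz": 0, "fingers": -0.3}]'

```text
time_s: 7.92
tool_pos: [0.5224, 0.0537, 0.1227]
tool_rot: [179.9, 0.1, -9.1]
force: [-0.3, -0.4, 0.4]
grip_width: 0.056
grasp_force: 0.0
```

```bash
python3 - <<'E'
from st import *
from cell import vision
im=np.zeros((500,800,3),np.uint8)
c=vision.read_camera("scene"); im[:500,:500]=crop(c,238,150,288,200,10)
c=vision.read_camera("top"); im[:300,500:]=crop(c,240,200,300,260,5)
cv2.imwrite("pics/p3.png",im)
E
```

```text
{'time_s': 7.925, 'qpos': [-36.009, 8.422, 29.532, 109.319, -4.56, 63.548, -103.788], 'tool_pos': [0.522, 0.054, 0.123], 'tool_rot': [179.907, 0.114, -9.09], 'force': [-0.342, -0.366, 0.412], 'wrist_torque': [-0.038, 0.144, -0.0], 'grip_width': 0.056, 'grasp_force': 0.0}
```

View pics/p3.png

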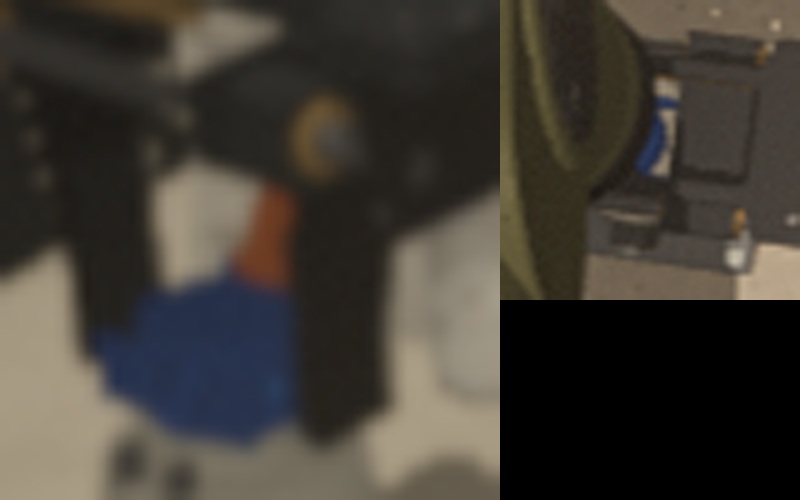

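The near finger (crop 340,300) and far finger (110,200) straddle the blue cap, with the tab between them. Now I'll close.

>>> drive_tool --force 18 --moves '[{"x": 0, "y": 0, "z": -1, "rx": 0, "ry": 0, "rz": 0, "fingers": 1}, {"x": 0, "y": 0, "z": -1, "rx": 0, "ry": 0, "rz": 0, "fingers": 1}, {"x": 0, "y": 0, "z": -1, "rx": 0, "ry": 0, "rz": 0, "fingers": 1}, {"x": 0, "y": 0, "z": -1, "rx": 0, "ry": 0, "rz": 0, "fingers": 1}]'

```text
time_s: 8.52
tool_pos: [0.5234, 0.0552, 0.1257]
tool_rot: [-179.9, -0.1, -9.0]
force: [-0.1, 2.4, 2.8]
grip_width: 0.0379
grasp_force: 18.0
```

```bash
python3 - <<'E'
from st import *
E
```

```text
{'time_s': 8.525, 'qpos': [-36.069, 8.185, 29.49, 109.178, -4.574, 63.658, -103.826], 'tool_pos': [0.523, 0.055, 0.126], 'tool_rot': [-179.896, -0.075, -9.021], 'force': [-0.102, 2.442, 2.755], 'wrist_torque': [0.548, 0.086, -0.036], 'grip_width': 0.038, 'grasp_force': 18.001}
```

>>> drive_tool --moves '[{"x": 0, "y": -0.5, "z": 0, "rx": 0, "ry": 0, "rz": -0.05, "fingers": 1}, {"x": 0, "y": -0.5, "z": 0, "rx": 0, "ry": 0, "rz": -0.1, "fingers": 1}, {"x": 0, "y": -0.5, "z": 0, "rx": 0, "ry": 0, "rz": -0.15, "fingers": 1}, {"x": 0, "y": -0.5, "z": 0, "rx": 0, "ry": 0, "rz": -0.2, "fingers": 1}, {"x": 0, "y": -0.5, "z": 0, "rx": 0, "ry": 0, "rz": -0.25, "fingers": 1}, {"x": 0, "y": -0.5, "z": 0, "rx": 0, "ry": 0, "rz": -0.3, "fingers": 1}, {"x": 0, "y": -0.5, "z": 0, "rx": 0, "ry": 0, "rz": -0.3, "fingers": 1}]'

```text
time_s: 9.4
tool_pos: [0.5235, 0.0551, 0.1256]
tool_rot: [-180.0, -0.1, 8.1]
force: [0.1, 3.4, 4.5]
grip_width: 0.0376
grasp_force: 18.0
```

```bash
python3 - <<'E'
from st import *
E
```

```text
{'time_s': 9.4, 'qpos': [-34.798, 8.142, 28.091, 109.121, -4.318, 63.666, -86.942], 'tool_pos': [0.523, 0.055, 0.126], 'tool_rot': [-179.957, -0.084, 8.092], 'force': [0.078, 3.432, 4.48], 'wrist_torque': [0.408, 0.13, -0.186], 'grip_width': 0.038, 'grasp_force': 18.001}
```

>>> drive_tool --moves '[{"x": 0, "y": 0, "z": 0, "rx": 0, "ry": 0, "rz": -0.05, "fingers": 1}, {"x": 0, "y": 0, "z": 0, "rx": 0, "ry": 0, "rz": -0.1, "fingers": 1}, {"x": 0, "y": 0, "z": 0, "rx": 0, "ry": 0, "rz": -0.15, "fingers": 1}, {"x": 0, "y": 0, "z": 0, "rx": 0, "ry": 0, "rz": -0.2, "fingers": 1}, {"x": 0, "y": 0, "z": 0, "rx": 0, "ry": 0, "rz": -0.25, "fingers": 1}, {"x": 0, "y": 0, "z": 0, "rx": 0, "ry": 0, "rz": -0.3, "fingers": 1}, {"x": 0, "y": 0, "z": 0, "rx": 0, "ry": 0, "rz": -0.35, "fingers": 1}]'

```text
time_s: 10.28
tool_pos: [0.5236, 0.0549, 0.1256]
tool_rot: [180.0, -0.1, 28.2]
force: [0.9, 1.8, 5.1]
grip_width: 0.0376
grasp_force: 18.0
```

```bash
python3 - <<'E'
from st import *
from cell import vision
c=vision.read_camera("top"); cv2.imwrite("pics/p4.png",crop(c,240,200,300,250,10))
c=vision.read_camera("scene"); pickle.dump(c,open("scene4.pkl","wb"))
hsv=cv2.cvtColor(c["image"],cv2.COLOR_RGB2HSV)[150:185,245:285]; m=cv2.inRange(hsv,(3,140,60),(18,255,255)); P=cv2.findNonZero(m)
print(len(P),P[:,0].mean(0)+[245,150])
E
```

```text
{'time_s': 10.275, 'qpos': [-33.33, 8.078, 26.495, 109.073, -4.044, 63.649, -67.071], 'tool_pos': [0.524, 0.055, 0.126], 'tool_rot': [179.993, -0.099, 28.201], 'force': [0.901, 1.808, 5.062], 'wrist_torque': [0.326, 0.06, -0.165], 'grip_width': 0.038, 'grasp_force': 18.001}
118 [262.88983051 167.00847458]
```

>>> drive_tool --moves '[{"x": 0, "y": 0, "z": 0, "rx": 0, "ry": 0, "rz": -0.02, "fingers": 1}, {"x": 0, "y": 0, "z": 0, "rx": 0, "ry": 0, "rz": -0.04, "fingers": 1}]'

```text
time_s: 10.62
tool_pos: [0.5236, 0.0549, 0.1256]
tool_rot: [180.0, -0.1, 30.4]
force: [0.6, 1.8, 4.5]
grip_width: 0.0377
grasp_force: 18.0
```

```bash
cat > tq.py <<'E'
from cell import sensors
import numpy as np
o=sensors.get_obs(); print(o["time_s"],"yaw",o["tool_rot"][2].round(2),"z",o["tool_pos"][2].round(4),"F",o["force"].round(1),"T",o["wrist_torque"].round(3),"turned",np.radians(o["tool_rot"][2]+9.02).round(3))
E
python3 tq.py
```

```text
10.625 yaw 30.42 z 0.1256 F [0.6 1.8 4.5] T [ 0.282 -0.011 -0.109] turned 0.688
```

>>> drive_tool --moves '[{"x": 0, "y": 0, "z": 0, "rx": 0, "ry": 0, "rz": -0.02, "fingers": 1}, {"x": 0, "y": 0, "z": 0, "rx": 0, "ry": 0, "rz": -0.04, "fingers": 1}]'

```text
time_s: 10.88
tool_pos: [0.5236, 0.0548, 0.1256]
tool_rot: [180.0, -0.1, 32.7]
force: [1.6, 2.1, 5.0]
grip_width: 0.0379
grasp_force: 18.0
```

```bash
python3 tq.py
```

```text
10.875 yaw 32.71 z 0.1256 F [1.6 2.1 5. ] T [ 0.356  0.004 -0.128] turned 0.728
```

>>> drive_tool --moves '[{"x": 0, "y": 0, "z": 0, "rx": 0, "ry": 0, "rz": -0.02, "fingers": 1}, {"x": 0, "y": 0, "z": 0, "rx": 0, "ry": 0, "rz": -0.04, "fingers": 1}]'

```text
time_s: 11.12
tool_pos: [0.5236, 0.0549, 0.1256]
tool_rot: [180.0, -0.1, 35.0]
force: [0.2, 1.9, 5.8]
grip_width: 0.0376
grasp_force: 18.0
```

```bash
python3 tq.py
```

```text
11.125 yaw 35.01 z 0.1256 F [0.2 1.9 5.8] T [ 0.332 -0.018 -0.154] turned 0.768
```

>>> drive_tool --moves '[{"x": 0, "y": 0, "z": 0, "rx": 0, "ry": 0, "rz": -0.02, "fingers": 1}, {"x": 0, "y": 0, "z": 0, "rx": 0, "ry": 0, "rz": -0.04, "fingers": 1}]'

```text
time_s: 11.38
tool_pos: [0.5236, 0.0548, 0.1257]
tool_rot: [180.0, -0.1, 37.3]
force: [0.4, 2.9, 5.2]
grip_width: 0.0375
grasp_force: 18.0
```

```bash
python3 tq.py; python3 - <<'E'
from h import *
A=np.array([.5235,.0549]);
for n in(2,4):
    c=load("scene",n); hsv=cv2.cvtColor(c["image"],cv2.COLOR_RGB2HSV)[150:185,250:274]; P=cv2.findNonZero(cv2.inRange(hsv,(3,140,60),(18,255,255)))[:,0]+[250,150]
    print(n,len(P),P.mean(0),P.min(0),P.max(0))
for y in(-9,10,28.2):
    u=np.array([np.cos(np.radians(y)),np.sin(np.radians(y))])
    print(y,[proj(load("scene",2),np.r_[A+(.014-np.cos(2.1)*r)*u,.136+r*np.sin(2.1)]).round(1) for r in(.005,.02,.049)])
E
```

```text
11.375 yaw 37.29 z 0.1257 F [0.4 2.9 5.2] T [ 0.328  0.021 -0.173] turned 0.808
2 112 [267.69642857 166.15178571] [262 156] [273 177]
4 101 [260.67326733 167.40594059] [258 159] [263 176]
-9 [array([265.1, 175. ]), array([267. , 168.4]), array([270.7, 155.6])]
10 [array([263. , 174.5]), array([263.9, 167.8]), array([265.8, 154.7])]
28.2 [array([260.7, 174.4]), array([260.6, 167.6]), array([260.4, 154.4])]
```

The tab's pixels show that the cap turns with the tool (mean column 260.7 against 260.6 predicted). I'll carry on in small steps.

>>> drive_tool --moves '[{"x": 0, "y": 0, "z": 0, "rx": 0, "ry": 0, "rz": -0.02, "fingers": 1}, {"x": 0, "y": 0, "z": 0, "rx": 0, "ry": 0, "rz": -0.04, "fingers": 1}]'

```text
time_s: 11.62
tool_pos: [0.5237, 0.0548, 0.1257]
tool_rot: [180.0, -0.1, 39.6]
force: [1.4, 1.7, 4.7]
grip_width: 0.038
grasp_force: 18.0
```

```bash
python3 tq.py
```

```text
11.625 yaw 39.59 z 0.1257 F [1.4 1.7 4.7] T [ 0.337 -0.011 -0.156] turned 0.848
```

>>> drive_tool --moves '[{"x": 0, "y": 0, "z": 0, "rx": 0, "ry": 0, "rz": -0.02, "fingers": 1}, {"x": 0, "y": 0, "z": 0, "rx": 0, "ry": 0, "rz": -0.04, "fingers": 1}]'

```text
time_s: 11.88
tool_pos: [0.5237, 0.0548, 0.1257]
tool_rot: [180.0, -0.1, 41.9]
force: [-0.2, 2.0, 6.1]
grip_width: 0.0379
grasp_force: 18.0
```

```bash
python3 tq.py
```

```text
11.875 yaw 41.88 z 0.1257 F [-0.2  2.   6.1] T [ 0.285 -0.041 -0.183] turned 0.888
```

>>> drive_tool --moves '[{"x": 0, "y": 0, "z": 0, "rx": 0, "ry": 0, "rz": -0.02, "fingers": 1}, {"x": 0, "y": 0, "z": 0, "rx": 0, "ry": 0, "rz": -0.04, "fingers": 1}]'

```text
time_s: 12.12
tool_pos: [0.5237, 0.0548, 0.1257]
tool_rot: [180.0, -0.1, 44.2]
force: [0.0, 2.5, 5.7]
grip_width: 0.0377
grasp_force: 18.0
```

```bash
python3 tq.py
```

```text
12.125 yaw 44.17 z 0.1257 F [0.  2.5 5.7] T [ 0.293 -0.018 -0.154] turned 0.928
```

>>> drive_tool --moves '[{"x": 0, "y": 0, "z": 0, "rx": 0, "ry": 0, "rz": -0.02, "fingers": 1}, {"x": 0, "y": 0, "z": 0, "rx": 0, "ry": 0, "rz": -0.04, "fingers": 1}]'

```text
time_s: 12.38
tool_pos: [0.5237, 0.0548, 0.1257]
tool_rot: [179.9, -0.1, 46.5]
force: [0.7, 1.7, 5.0]
grip_width: 0.0375
grasp_force: 18.0
```

```bash
python3 tq.py
```

```text
12.375 yaw 46.46 z 0.1257 F [0.7 1.7 5. ] T [ 0.309  0.049 -0.161] turned 0.968
```

>>> drive_tool --moves '[{"x": 0, "y": 0, "z": 0, "rx": 0, "ry": 0, "rz": -0.02, "fingers": 1}, {"x": 0, "y": 0, "z": 0, "rx": 0, "ry": 0, "rz": -0.04, "fingers": 1}]'

```text
time_s: 12.62
tool_pos: [0.5237, 0.0548, 0.1257]
tool_rot: [179.9, -0.1, 48.8]
force: [0.3, 1.4, 5.9]
grip_width: 0.0377
grasp_force: 18.0
```

```bash
python3 tq.py
```

```text
12.625 yaw 48.75 z 0.1257 F [0.3 1.4 5.9] T [ 0.299 -0.053 -0.152] turned 1.008
```

>>> drive_tool --moves '[{"x": 0, "y": 0, "z": 0, "rx": 0, "ry": 0, "rz": -0.02, "fingers": 1}, {"x": 0, "y": 0, "z": 0, "rx": 0, "ry": 0, "rz": -0.04, "fingers": 1}]'

```text
time_s: 12.88
tool_pos: [0.5237, 0.0547, 0.1257]
tool_rot: [179.9, -0.1, 51.0]
force: [0.0, 2.1, 6.6]
grip_width: 0.0376
grasp_force: 18.0
```

```bash
python3 tq.py
```

```text
12.875 yaw 51.05 z 0.1257 F [0.  2.1 6.6] T [ 0.253 -0.011 -0.133] turned 1.048
```

>>> drive_tool --moves '[{"x": 0, "y": 0, "z": 0, "rx": 0, "ry": 0, "rz": -0.02, "fingers": 1}, {"x": 0, "y": 0, "z": 0, "rx": 0, "ry": 0, "rz": -0.04, "fingers": 1}]'

```text
time_s: 13.12
tool_pos: [0.5237, 0.0547, 0.1258]
tool_rot: [179.9, -0.1, 53.3]
force: [0.2, 1.3, 6.7]
grip_width: 0.0382
grasp_force: 18.0
```

```bash
python3 tq.py
```

```text
13.125 yaw 53.33 z 0.1258 F [0.2 1.3 6.7] T [ 0.279  0.004 -0.143] turned 1.088
```

>>> drive_tool --moves '[{"x": 0, "y": 0, "z": 0, "rx": 0, "ry": 0, "rz": -0.02, "fingers": 1}, {"x": 0, "y": 0, "z": 0, "rx": 0, "ry": 0, "rz": -0.04, "fingers": 1}]'

```text
time_s: 13.38
tool_pos: [0.5238, 0.0548, 0.1259]
tool_rot: [179.9, -0.1, 55.6]
force: [0.8, 1.7, 7.2]
grip_width: 0.0376
grasp_force: 18.0
```

```bash
python3 tq.py
```

```text
13.375 yaw 55.63 z 0.1259 F [0.8 1.7 7.2] T [ 0.286  0.124 -0.193] turned 1.128
```

>>> drive_tool --moves '[{"x": 0, "y": 0, "z": 0, "rx": 0, "ry": 0, "rz": -0.02, "fingers": 1}, {"x": 0, "y": 0, "z": 0, "rx": 0, "ry": 0, "rz": -0.04, "fingers": 1}]'

```text
time_s: 13.62
tool_pos: [0.5238, 0.0547, 0.126]
tool_rot: [179.9, -0.1, 57.9]
force: [-0.4, 1.3, 8.2]
grip_width: 0.0376
grasp_force: 18.0
```

```bash
python3 tq.py
```

```text
13.625 yaw 57.92 z 0.126 F [-0.4  1.3  8.2] T [ 0.347  0.136 -0.094] turned 1.168
```

>>> drive_tool --moves '[{"x": 0, "y": 0, "z": 0, "rx": 0, "ry": 0, "rz": -0.02, "fingers": 1}, {"x": 0, "y": 0, "z": 0, "rx": 0, "ry": 0, "rz": -0.04, "fingers": 1}]'

```text
time_s: 13.88
tool_pos: [0.5238, 0.0547, 0.1262]
tool_rot: [179.9, -0.1, 60.2]
force: [-0.6, 1.4, 10.1]
grip_width: 0.0379
grasp_force: 18.0
```

```bash
python3 tq.py
```

```text
13.875 yaw 60.22 z 0.1262 F [-0.6  1.4 10.1] T [ 0.203  0.191 -0.154] turned 1.208
```

>>> drive_tool --moves '[{"x": 0, "y": 0, "z": 0, "rx": 0, "ry": 0, "rz": -0.02, "fingers": 1}, {"x": 0, "y": 0, "z": 0, "rx": 0, "ry": 0, "rz": -0.04, "fingers": 1}]'

```text
time_s: 14.12
tool_pos: [0.5239, 0.0547, 0.1266]
tool_rot: [179.9, -0.1, 62.5]
force: [-0.8, 1.5, 11.5]
grip_width: 0.0375
grasp_force: 18.0
```

```bash
python3 tq.py
```

```text
14.125 yaw 62.51 z 0.1266 F [-0.8  1.5 11.5] T [ 0.211  0.421 -0.093] turned 1.248
```

>>> drive_tool --moves '[{"x": 0, "y": 0, "z": 0.5, "rx": 0, "ry": 0, "rz": -0.02, "fingers": 1}, {"x": 0, "y": 0, "z": 1, "rx": 0, "ry": 0, "rz": -0.04, "fingers": 1}]'

```text
time_s: 14.38
tool_pos: [0.524, 0.0547, 0.1259]
tool_rot: [179.9, -0.1, 64.8]
force: [-2.0, 1.4, 12.2]
grip_width: 0.0381
grasp_force: 18.0
```

```bash
python3 tq.py
```

```text
14.375 yaw 64.81 z 0.1259 F [-2.   1.4 12.2] T [ 0.183  0.454 -0.053] turned 1.289
```

>>> drive_tool --moves '[{"x": 0, "y": 0, "z": 0, "rx": 0, "ry": 0, "rz": -0.02, "fingers": 1}, {"x": 0, "y": 0, "z": 0, "rx": 0, "ry": 0, "rz": -0.04, "fingers": 1}]'

```text
time_s: 14.62
tool_pos: [0.524, 0.0547, 0.1259]
tool_rot: [179.9, -0.1, 67.1]
force: [-2.6, 1.7, 12.7]
grip_width: 0.0379
grasp_force: 18.0
```

```bash
python3 tq.py; python3 - <<'E'
from h import *
from cell import vision
c=vision.read_camera("scene"); pickle.dump(c,open("scene5.pkl","wb"))
hsv=cv2.cvtColor(c["image"],cv2.COLOR_RGB2HSV)[150:185,246:274]; P=cv2.findNonZero(cv2.inRange(hsv,(3,140,60),(18,255,255)))[:,0]+[246,150]
print(len(P),P.mean(0),P.min(0),P.max(0))
A=np.array([.5238,.0547])
for y in(53,60,67):
    u=np.array([np.cos(np.radians(y)),np.sin(np.radians(y))])
    print(y,[proj(c,np.r_[A+(.014-np.cos(2.1)*r)*u,.136+r*np.sin(2.1)]).round(1) for r in(.005,.02,.049)])
E
```

```text
14.625 yaw 67.09 z 0.1259 F [-2.6  1.7 12.7] T [ 0.218  0.44  -0.052] turned 1.328
67 [255.10447761 170.74626866] [249 151] [259 177]
53 [array([257.6, 174.7]), array([256., 168.]), array([252.9, 155.1])]
60 [array([256.7, 174.9]), array([254.7, 168.3]), array([250.8, 155.5])]
67 [array([255.9, 175.2]), array([253.5, 168.7]), array([248.9, 156. ])]
```

>>> drive_tool --moves '[{"x": 0, "y": 0, "z": 0, "rx": 0, "ry": 0, "rz": -0.02, "fingers": 1}, {"x": 0, "y": 0, "z": 0, "rx": 0, "ry": 0, "rz": -0.04, "fingers": 1}]'

```text
time_s: 14.92
tool_pos: [0.5241, 0.0548, 0.1259]
tool_rot: [179.9, -0.1, 69.4]
force: [-1.8, 1.2, 12.9]
grip_width: 0.0377
grasp_force: 18.0
```

```bash
python3 tq.py
```

```text
14.925 yaw 69.39 z 0.1259 F [-1.8  1.2 12.9] T [ 0.25   0.411 -0.077] turned 1.369
```

>>> drive_tool --moves '[{"x": 0, "y": 0, "z": 0, "rx": 0, "ry": 0, "rz": -0.02, "fingers": 1}, {"x": 0, "y": 0, "z": 0, "rx": 0, "ry": 0, "rz": -0.04, "fingers": 1}]'

```text
time_s: 15.18
tool_pos: [0.5241, 0.0549, 0.1259]
tool_rot: [179.9, -0.1, 71.7]
force: [-1.1, 2.1, 10.9]
grip_width: 0.0374
grasp_force: 18.0
```

```bash
python3 tq.py
```

```text
15.175 yaw 71.67 z 0.1259 F [-1.1  2.1 10.9] T [ 0.367  0.39  -0.136] turned 1.408
```

>>> drive_tool --moves '[{"x": 0, "y": 0, "z": 0, "rx": 0, "ry": 0, "rz": -0.015, "fingers": 1}, {"x": 0, "y": 0, "z": 0, "rx": 0, "ry": 0, "rz": -0.03, "fingers": 1}]'

```text
time_s: 15.42
tool_pos: [0.5241, 0.055, 0.1259]
tool_rot: [179.9, -0.1, 73.4]
force: [-2.4, 1.8, 11.9]
grip_width: 0.0379
grasp_force: 18.0
```

```bash
python3 tq.py
```

```text
15.425 yaw 73.39 z 0.1259 F [-2.4  1.8 11.9] T [ 0.388  0.403 -0.123] turned 1.438
```

>>> drive_tool --moves '[{"x": 0, "y": 0, "z": 0, "rx": 0, "ry": 0, "rz": -0.015, "fingers": 1}, {"x": 0, "y": 0, "z": 0, "rx": 0, "ry": 0, "rz": -0.03, "fingers": 1}]'

```text
time_s: 15.68
tool_pos: [0.5242, 0.0553, 0.1259]
tool_rot: [179.9, -0.1, 75.1]
force: [-2.2, 2.6, 11.8]
grip_width: 0.038
grasp_force: 18.0
```

```bash
python3 tq.py
```

```text
15.675 yaw 75.11 z 0.1259 F [-2.2  2.6 11.8] T [ 0.48   0.422 -0.151] turned 1.468
```

```bash
python3 - <<'E'
from h import *
from cell import vision
c=vision.read_camera("scene"); pickle.dump(c,open("scene6.pkl","wb"))
t=vision.read_camera("top"); pickle.dump(t,open("top6.pkl","wb"))
im=np.zeros((600,800,3),np.uint8)
for i,n in enumerate((4,5,6)): im[:300,i*260:i*260+240]=crop(load("scene",n),240,145,280,195,6)
im[300:600,:360]=crop(t,240,200,300,250,6)
A=np.array([.524,.055])
print(A)
for n in(4,5,6):
    c=load("scene",n); hsv=cv2.cvtColor(c["image"],cv2.COLOR_RGB2HSV)[150:185,240:274]; P=cv2.findNonZero(cv2.inRange(hsv,(3,140,60),(18,255,255)))[:,0]+[240,150]
    print(n,len(P),cv2.minAreaRect(P),[(v,P[P[:,1]==v][:,0].min(),P[P[:,1]==v][:,0].max()) for v in range(152,178,3) if (P[:,1]==v).any()])
for y in(50,60,70,75):
    u=np.array([np.cos(np.radians(y)),np.sin(np.radians(y)),0]); w=np.array([-u[1],u[0],0])
    print(y,[[proj(c,np.r_[A,.136]+(.014-np.cos(2.1)*r)*u+s*w+[0,0,r*np.sin(2.1)]).round(1).tolist() for s in(-.008,.008)] for r in(.005,.02,.049)])
cv2.imwrite("pics/p6.png",im)
E
```

```text
[0.524 0.055]
4 101 ((260.5, 167.5), (17.0, 5.0), 90.0) [(161, np.int64(258), np.int64(263)), (164, np.int64(258), np.int64(263)), (167, np.int64(258), np.int64(263)), (170, np.int64(259), np.int64(263)), (173, np.int64(259), np.int64(263)), (176, np.int64(258), np.int64(263))]
5 67 ((253.5882568359375, 163.8529510498047), (27.163990020751953, 5.578319072723389), 75.96376037597656) [(164, np.int64(254), np.int64(255)), (167, np.int64(252), np.int64(256)), (170, np.int64(253), np.int64(257)), (173, np.int64(254), np.int64(258)), (176, np.int64(254), np.int64(259))]
6 30 ((254.8965606689453, 171.75863647460938), (11.292354583740234, 3.1513547897338867), 66.80140686035156) [(167, np.int64(253), np.int64(254)), (170, np.int64(254), np.int64(255)), (173, np.int64(255), np.int64(257)), (176, np.int64(255), np.int64(258))]
50 [[[261.4, 174.0], [254.3, 175.2]], [[260.0, 167.3], [252.9, 168.5]], [[257.3, 154.4], [250.1, 155.5]]]
60 [[[260.0, 174.0], [253.2, 175.7]], [[258.0, 167.4], [251.3, 169.1]], [[254.2, 154.7], [247.4, 156.3]]]
70 [[[258.5, 174.2], [252.4, 176.3]], [[256.0, 167.7], [249.9, 169.8]], [[251.1, 155.3], [244.9, 157.2]]]
75 [[[257.8, 174.3], [252.0, 176.6]], [[255.0, 167.9], [249.3, 170.2]], [[249.7, 155.6], [243.8, 157.7]]]
```

View pics/p6.png

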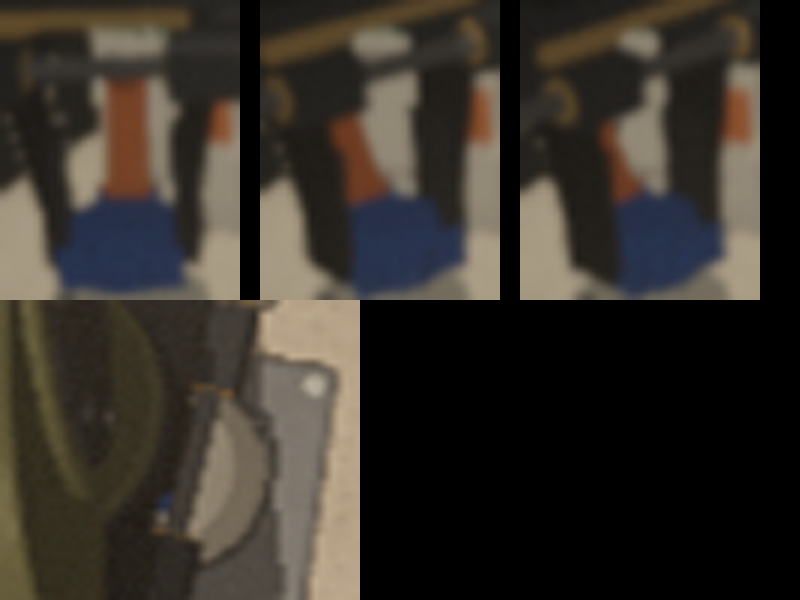

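The crops show the tab and cap still turning with the fingers (tab right edge at about (258,174), which fits a cap yaw of about 75°). I'll step on with a slightly firmer grip, still well under the limit.

>>> drive_tool --force 24 --moves '[{"x": 0, "y": 0, "z": 0, "rx": 0, "ry": 0, "rz": -0.015, "fingers": 1}, {"x": 0, "y": 0, "z": 0, "rx": 0, "ry": 0, "rz": -0.03, "fingers": 1}]'

```text
time_s: 16.02
tool_pos: [0.5242, 0.0554, 0.1259]
tool_rot: [179.9, -0.1, 76.8]
force: [-1.6, 2.5, 12.4]
grip_width: 0.0373
grasp_force: 24.0
```

```bash
python3 tq.py
```

```text
16.025 yaw 76.82 z 0.1259 F [-1.6  2.5 12.4] T [ 0.547  0.374 -0.2  ] turned 1.498
```

>>> drive_tool --moves '[{"x": 0, "y": 0, "z": 0, "rx": 0, "ry": 0, "rz": -0.01, "fingers": 1}, {"x": 0, "y": 0, "z": 0, "rx": 0, "ry": 0, "rz": -0.02, "fingers": 1}]'

```text
time_s: 16.27
tool_pos: [0.5242, 0.0554, 0.1259]
tool_rot: [179.9, -0.1, 77.9]
force: [-0.9, 1.9, 12.0]
grip_width: 0.0378
grasp_force: 24.0
```

```bash
python3 tq.py
```

```text
16.275 yaw 77.95 z 0.1259 F [-0.9  1.9 12. ] T [ 0.555  0.423 -0.201] turned 1.518
```

>>> drive_tool --moves '[{"x": 0, "y": 0, "z": 0, "rx": 0, "ry": 0, "rz": -0.01, "fingers": 1}, {"x": 0, "y": 0, "z": 0, "rx": 0, "ry": 0, "rz": -0.02, "fingers": 1}]'

```text
time_s: 16.52
tool_pos: [0.5241, 0.0555, 0.1259]
tool_rot: [179.9, -0.1, 79.1]
force: [-1.5, 2.9, 11.8]
grip_width: 0.0375
grasp_force: 24.0
```

```bash
python3 tq.py
```

```text
16.525 yaw 79.09 z 0.1259 F [-1.5  2.9 11.8] T [ 0.546  0.401 -0.284] turned 1.538
```

>>> drive_tool --moves '[{"x": 0, "y": 0, "z": 0, "rx": 0, "ry": 0, "rz": -0.01, "fingers": 1}]'

```text
time_s: 16.65
tool_pos: [0.5241, 0.0555, 0.1259]
tool_rot: [179.9, -0.1, 79.7]
force: [-1.3, 2.6, 11.2]
grip_width: 0.0377
grasp_force: 24.0
```

```bash
python3 tq.py; python3 -c "
from cell import vision
vision.read_camera('top')"; python3 tq.py
```

```text
16.65 yaw 79.66 z 0.1259 F [-1.3  2.6 11.2] T [ 0.565  0.365 -0.278] turned 1.548
16.7 yaw 79.67 z 0.1259 F [-1.   3.3 10.8] T [ 0.564  0.326 -0.257] turned 1.548
```

>>> drive_tool --moves '[{"x": 0, "y": 0, "z": 0, "rx": 0, "ry": 0, "rz": -0.012, "fingers": 1}]'

```text
time_s: 16.82
tool_pos: [0.5241, 0.0555, 0.1259]
tool_rot: [179.9, -0.1, 80.3]
force: [-0.7, 3.6, 12.1]
grip_width: 0.0383
grasp_force: 24.0
```

```bash
python3 tq.py; python3 -c "
from cell import vision
vision.read_camera('top')"; python3 tq.py
```

```text
16.825 yaw 80.34 z 0.1259 F [-0.7  3.6 12.1] T [ 0.576  0.412 -0.317] turned 1.56
16.875 yaw 80.37 z 0.1259 F [-1.1  2.2 12.2] T [ 0.597  0.401 -0.297] turned 1.56
```

The torque now rises at about 4 N m/rad, to 0.31 N m against a drag of about 0.15, so this is the stop. I'll ease back a touch and lift.

>>> drive_tool --moves '[{"x": 0, "y": 0, "z": 0, "rx": 0, "ry": 0, "rz": 0.02, "fingers": 1}, {"x": 0, "y": 0, "z": -3, "rx": 0, "ry": 0, "rz": 0.02, "fingers": 1}, {"x": 0, "y": 0, "z": -6, "rx": 0, "ry": 0, "rz": 0.02, "fingers": 1}, {"x": 0, "y": 0, "z": -10, "rx": 0, "ry": 0, "rz": 0.02, "fingers": 1}, {"x": 0, "y": 0, "z": -15, "rx": 0, "ry": 0, "rz": 0.02, "fingers": 1}, {"x": 0, "y": 0, "z": -22, "rx": 0, "ry": 0, "rz": 0.02, "fingers": 1}, {"x": 0, "y": 0, "z": -32, "rx": 0, "ry": 0, "rz": 0.02, "fingers": 1}, {"x": 0, "y": 0, "z": -45, "rx": 0, "ry": 0, "rz": 0.02, "fingers": 1}, {"x": 0, "y": 0, "z": -60, "rx": 0, "ry": 0, "rz": 0.02, "fingers": 1}, {"x": 0, "y": 0, "z": -60, "rx": 0, "ry": 0, "rz": 0.02, "fingers": 1}]'

```text
time_s: 18.12
tool_pos: [0.5241, 0.0547, 0.186]
tool_rot: [179.8, -0.1, 79.3]
force: [0.1, 0.3, -1.5]
grip_width: 0.0377
grasp_force: 24.0
```

```bash
python3 tq.py; python3 - <<'E'
from h import *
from cell import vision
c=vision.read_camera("scene"); pickle.dump(c,open("scene7.pkl","wb"))
t=vision.read_camera("top"); pickle.dump(t,open("top7.pkl","wb"))
im=np.zeros((480,800,3),np.uint8); im[:480,:400]=crop(c,225,125,305,221,5); 
t0=load("top"); im[:200,400:660]=crop(t0,360,205,412,245,5)
im[240:480,400:]=crop(load("scene"),335,240,415,264,5)[:, :400][:240].repeat(1,0) if False else cv2.resize(load("scene")["image"][240:288,335:415,::-1],(400,240))
cv2.imwrite("pics/p7.png",im)
E
```

```text
18.125 yaw 79.29 z 0.186 F [ 0.1  0.3 -1.5] T [-0.089  0.072  0.014] turned 1.541
```

View pics/p7.png

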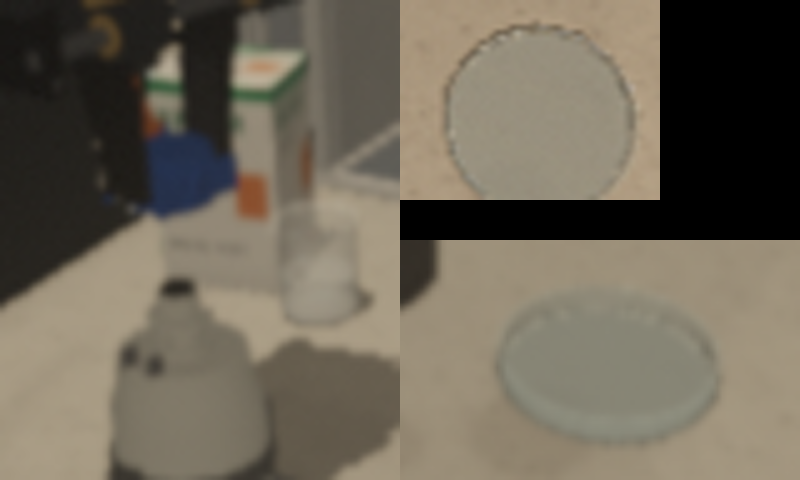

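The cap hangs in the gripper at crop (190,175) with the orange tab still up, and the neck is bare at (177,290). The clear dish spans columns 369–407 in the top view, centred at about (388,229).

```bash
python3 - <<'E'
from h import *
s,t=load("scene"),load("top")
C=plane(t,388.1,228.9,.013); print(C)
a=np.linspace(0,6.283,73)
for c in(t,s):
    for z in(.013,0):
        Q=np.array([proj(c,(C[0]+.045*np.cos(x),C[1]+.045*np.sin(x),z)) for x in a]); print(z,Q.min(0).round(1),Q.max(0).round(1))
X=C[:2]
for z in(.186,.05,.022): print(togo((*X,z)))
E
```

```text
[ 0.51744537 -0.21953137  0.013     ]
0.013 [368.8 209.7] [407.5 248.3]
0 [368.2 210.3] [406.4 248.4]
0.013 [353.8 248.4] [399. 276.]
0 [353.6 253.4] [398.4 281.3]
[-270.4   45.6   -1.9]
[-270.5   45.5  134.1]
[-270.5   45.5  162.1]
```

>>> drive_tool --moves '[{"x": -20, "y": 3, "z": 0, "rx": 0, "ry": 0, "rz": 0, "fingers": 1}, {"x": -55, "y": 9, "z": 0, "rx": 0, "ry": 0, "rz": 0, "fingers": 1}, {"x": -90, "y": 15, "z": 0, "rx": 0, "ry": 0, "rz": 0, "fingers": 1}, {"x": -125, "y": 21, "z": 0, "rx": 0, "ry": 0, "rz": 0, "fingers": 1}, {"x": -160, "y": 27, "z": 0, "rx": 0, "ry": 0, "rz": 0, "fingers": 1}, {"x": -195, "y": 33, "z": 0, "rx": 0, "ry": 0, "rz": 0, "fingers": 1}, {"x": -230, "y": 39, "z": 0, "rx": 0, "ry": 0, "rz": 0, "fingers": 1}, {"x": -255, "y": 43, "z": 10, "rx": 0, "ry": 0, "rz": 0, "fingers": 1}, {"x": -270.5, "y": 45.5, "z": 30, "rx": 0, "ry": 0, "rz": 0, "fingers": 1}, {"x": -270.5, "y": 45.5, "z": 60, "rx": 0, "ry": 0, "rz": 0, "fingers": 1}, {"x": -270.5, "y": 45.5, "z": 90, "rx": 0, "ry": 0, "rz": 0, "fingers": 1}, {"x": -270.5, "y": 45.5, "z": 115, "rx": 0, "ry": 0, "rz": 0, "fingers": 1}, {"x": -270.5, "y": 45.5, "z": 125, "rx": 0, "ry": 0, "rz": 0, "fingers": 1}, {"x": -270.5, "y": 45.5, "z": 125, "rx": 0, "ry": 0, "rz": 0, "fingers": 1}]'

```text
time_s: 19.98
tool_pos: [0.5165, -0.2203, 0.0585]
tool_rot: [-179.9, 0.0, 79.2]
force: [-1.3, -0.1, -0.7]
grip_width: 0.0379
grasp_force: 24.0
```

```bash
python3 - <<'E'
from st import *
from cell import vision
c=vision.read_camera("scene"); pickle.dump(c,open("scene8.pkl","wb")); t=vision.read_camera("top"); pickle.dump(t,open("top8.pkl","wb"))
im=np.zeros((500,800,3),np.uint8); im[:500,:450]=crop(c,330,190,420,290,5); im[:350,450:800]=crop(t,350,190,420,260,5)
cv2.imwrite("pics/p8.png",im)
print(togo((.5174,-.2195,.0189)))
E
```

```text
{'time_s': 19.975, 'qpos': [-9.119, 18.383, 34.225, 107.782, -12.09, 57.517, 19.537], 'tool_pos': [0.516, -0.22, 0.059], 'tool_rot': [-179.917, 0.022, 79.236], 'force': [-1.346, -0.13, -0.678], 'wrist_torque': [-0.117, 0.04, 0.001], 'grip_width': 0.038, 'grasp_force': 24.0}
[ 0.8 -0.6 41. ]
```

View pics/p8.png

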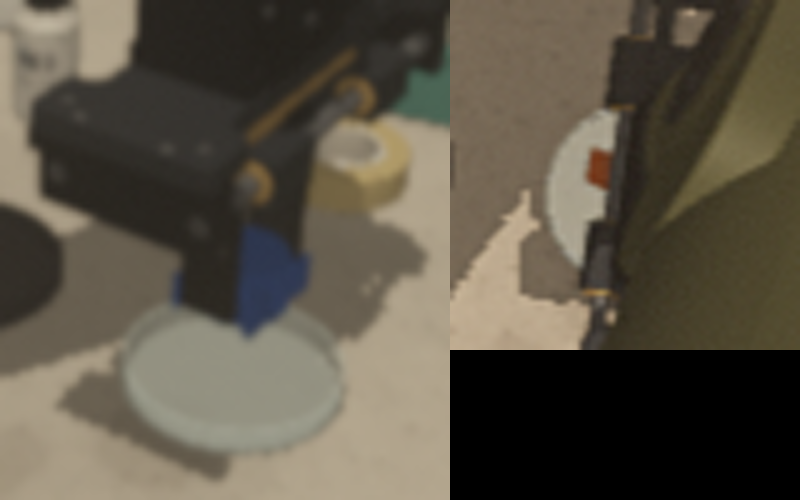

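The cap is over the clear dish: dish centre at crop (235,375), cap above it, tab seen from the top at (600,168), and the way down is clear.

>>> drive_tool --moves '[{"x": 0.8, "y": -0.6, "z": 12, "rx": 0, "ry": 0, "rz": 0, "fingers": 1}, {"x": 0.8, "y": -0.6, "z": 24, "rx": 0, "ry": 0, "rz": 0, "fingers": 1}, {"x": 0.8, "y": -0.6, "z": 32, "rx": 0, "ry": 0, "rz": 0, "fingers": 1}, {"x": 0.8, "y": -0.6, "z": 37, "rx": 0, "ry": 0, "rz": 0, "fingers": 1}, {"x": 0.8, "y": -0.6, "z": 37, "rx": 0, "ry": 0, "rz": 0, "fingers": 1}]'

```text
time_s: 20.7
tool_pos: [0.5166, -0.2187, 0.0215]
tool_rot: [-180.0, 0.0, 79.3]
force: [1.5, -0.1, -0.4]
grip_width: 0.0379
grasp_force: 24.0
```

>>> drive_tool --moves '[{"x": 0, "y": 0, "z": 1, "rx": 0, "ry": 0, "rz": 0, "fingers": 1}, {"x": 0, "y": 0, "z": 2, "rx": 0, "ry": 0, "rz": 0, "fingers": 1}]'

```text
time_s: 20.95
tool_pos: [0.5172, -0.2189, 0.0202]
tool_rot: [180.0, -0.0, 79.3]
force: [-0.5, 1.0, -0.2]
grip_width: 0.0376
grasp_force: 24.0
```

>>> drive_tool --moves '[{"x": 0, "y": 0, "z": 0.7, "rx": 0, "ry": 0, "rz": 0, "fingers": 1}, {"x": 0, "y": 0, "z": 1.4, "rx": 0, "ry": 0, "rz": 0, "fingers": 1}]'

```text
time_s: 21.2
tool_pos: [0.517, -0.2187, 0.0186]
tool_rot: [180.0, -0.0, 79.3]
force: [-1.1, 0.0, -0.6]
grip_width: 0.0379
grasp_force: 24.0
```

>>> drive_tool --moves '[{"x": 0, "y": 0, "z": 0.5, "rx": 0, "ry": 0, "rz": 0, "fingers": 1}, {"x": 0, "y": 0, "z": 1, "rx": 0, "ry": 0, "rz": 0, "fingers": 1}]'

```text
time_s: 21.45
tool_pos: [0.5169, -0.2187, 0.0181]
tool_rot: [-180.0, -0.0, 79.3]
force: [-4.2, 1.3, 6.3]
grip_width: 0.0377
grasp_force: 24.0
```

Contact at 6 N. Now I'll release a little and retreat straight up.

>>> drive_tool --moves '[{"x": 0, "y": 0, "z": -0.4, "rx": 0, "ry": 0, "rz": 0, "fingers": 1}, {"x": 0, "y": 0, "z": -0.4, "rx": 0, "ry": 0, "rz": 0, "fingers": -0.02}, {"x": 0, "y": 0, "z": -0.4, "rx": 0, "ry": 0, "rz": 0, "fingers": -0.02}, {"x": 0, "y": 0, "z": -0.4, "rx": 0, "ry": 0, "rz": 0, "fingers": -0.02}]'

```text
time_s: 21.95
tool_pos: [0.5169, -0.2187, 0.0179]
tool_rot: [180.0, 0.0, 79.3]
force: [-1.0, -0.2, -0.5]
grip_width: 0.044
grasp_force: 0.0
```

```bash
python3 tq.py
```

```text
21.95 yaw 79.29 z 0.0179 F [-1.  -0.2 -0.5] T [-0.094  0.1    0.   ] turned 1.541
```

>>> drive_tool --moves '[{"x": 0, "y": 0, "z": -4, "rx": 0, "ry": 0, "rz": 0, "fingers": -0.02}, {"x": 0, "y": 0, "z": -12, "rx": 0, "ry": 0, "rz": 0, "fingers": -0.02}, {"x": 0, "y": 0, "z": -25, "rx": 0, "ry": 0, "rz": 0, "fingers": -0.1}, {"x": 0, "y": 0, "z": -50, "rx": 0, "ry": 0, "rz": 0, "fingers": -0.1}, {"x": 0, "y": 0, "z": -80, "rx": 0, "ry": 0, "rz": 0, "fingers": -0.1}, {"x": 0, "y": 0, "z": -120, "rx": 0, "ry": 0, "rz": 0, "fingers": -0.1}, {"x": 0, "y": 40, "z": -170, "rx": 0, "ry": 0, "rz": 0, "fingers": -0.1}, {"x": 0, "y": 40, "z": -170, "rx": 0, "ry": 0, "rz": 0, "fingers": -0.1}]'

```text
time_s: 22.95
tool_pos: [0.5608, -0.2271, 0.1934]
tool_rot: [179.4, 0.1, 79.4]
force: [0.4, 0.0, 0.3]
grip_width: 0.0477
grasp_force: 0.0
```

```bash
python3 tq.py; python3 - <<'E'
from h import *
from cell import vision
c=vision.read_camera("scene"); pickle.dump(c,open("scene9.pkl","wb")); t=vision.read_camera("top"); pickle.dump(t,open("top9.pkl","wb"))
im=np.zeros((500,800,3),np.uint8); im[:500,:450]=crop(c,330,190,420,290,5); im[:250,450:800]=cv2.resize(c["image"][:,:,::-1],(350,250)); im[250:500,450:800]=cv2.resize(t["image"][:,:,::-1],(350,250))
cv2.imwrite("pics/p9.png",im)
E
```

```text
22.95 yaw 79.36 z 0.1934 F [0.4 0.  0.3] T [-0.077  0.053  0.011] turned 1.542
```

View pics/p9.png

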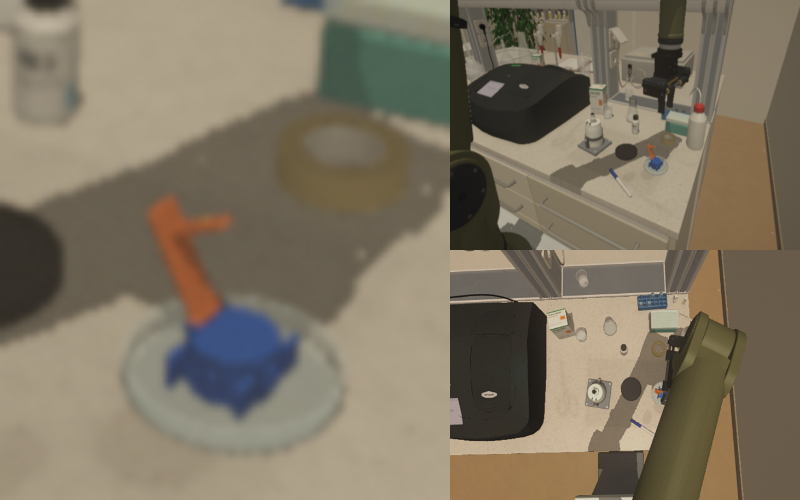

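The cap stands upright in the clear dish (crop 235,350) with the tab up (165,210). The gripper is clear, and nothing else has moved. I'll hand it in.

```bash
python3 -c "
from cell import workorder
print(workorder.sign_off())"
```

```text
the job is handed in; nothing more can be done
None
```

The job is handed in: the tab was raised to about 2.1 rad, the cap turned about 1.55 rad to its stop (about 0.3 N m felt, squeeze 48 N in all), lifted off and left upright in the clear petri dish with the tab still up; no verdict came back at sign-off.

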